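# Make up the rebuild kits for a drive unit and a transformer

### The job

Make up two rebuild kits from the loose stock on the bench: the round coil, the gear and the long terminal block go into the three-compartment tray, the square coil and the E-shaped core into the two-compartment tray. Put one part in each compartment, lying flat on its floor the same way up as it stands now (the terminal block belongs in the narrow compartment, the others wherever they fit). Leave the short terminal block, the bearing and the screwdriver where they lie.

Things in the scene. Friction and masses are not known exactly. Their poses are not given: they have to be found in the camera images.
- tray_three: Grey open kit tray, loose, 0.5 kg: 228 mm (y) x 98 mm (x), 18 mm high; floor 3 mm, walls and dividers 4 mm thick and 18 mm high. Three compartments in a row, 90 mm inside along x: one narrow, 52 mm along y, centred at y = +84 mm; two wide, 80 mm along y, centred at y = +14 and -70 mm. Origin: centre of the underside, z up. Turned up to 0.2 rad from the world axes.
- tray_two: Grey open kit tray, loose, 0.5 kg: 140 mm (y) x 98 mm (x), 18 mm high; floor 3 mm, walls and divider 4 mm thick and 18 mm high. Two equal compartments, 90 mm inside along x and 64 mm along y, centred at y = +34 and -34 mm. Origin: centre of the underside, z up. Turned up to 0.2 rad from the world axes.
- round_coil: Round copper-wound coil standing on end: a cylinder 56 mm in diameter and 46 mm high with black end flanges and a dark bore in its top; about 0.4 kg. The copper winding is 2 mm inside the flanges to the eye, but it is gripped at the full 56 mm all the way up. Origin: centre of the underside, z up the axis.
- square_coil: Square copper-wound bobbin standing on end: 42 mm (x) by 46 mm (y) by 33 mm high, black square flanges, square dark hole through the middle (to the touch it is a solid block); about 0.2 kg. Origin: centre of the underside, z up.
- gear: Steel spur gear lying flat, hub up: toothed disc 60 mm in diameter (tooth tips) and 12 mm thick, on it a plain round hub 24 mm in diameter that reaches 36 mm above the underside (24 mm of hub to grip); about 0.3 kg. Origin: centre of the underside, z up.
- core: Dark laminated steel E-shaped transformer core with its three legs pointing up: 66 mm long (x), 26 mm wide (y), 44 mm high. Yoke 11 mm high; middle leg 22 mm wide in x (at the origin), outer legs 11 mm, gaps between the legs 11 mm. Grip the middle leg across the 26 mm. About 0.43 kg. Origin: centre of the underside, z up.
- long_block: Long white ceramic terminal block with five pairs of brass screws on top: 70 mm long (x), 28 mm wide (y), 34 mm high, about 0.1 kg. It is gripped as a plain block of that size. Origin: centre of the underside, z up.
- short_block: Short white ceramic terminal block with three pairs of brass screws: 42 mm long (x), 28 mm wide (y), 34 mm high; stock that belongs to neither kit. Origin: centre of the underside, z up.
- bearing: Steel ball bearing lying flat, 40 mm in diameter, 12 mm thick; stock that belongs to neither kit. Origin: centre of the underside, z up.
- screwdriver: Green-handled screwdriver, 200 mm long, lying across the bench (roughly along world y) on the far side of the stock; its x axis runs from handle to tip. Origin: under the middle of its length, at bench level.
Mind the look-alikes: they are no part of the job. Leave any green look-alike of the core alone.

How it is judged:
By the outcome, as a careful person would: the job done as asked, in the order asked, and still so for the second after the job is handed in, with the robot touching nothing.
It also fails if it takes over 112 s, if anything falls off the work surface, if the arm or the gripper's body presses on something with over 40 N, if the wrist force passes 120 N, or if a joint passes its speed limit or range.

### The arm

A 7-joint arm with a two-finger parallel gripper is mounted at the origin on the work surface. World frame = base frame: x ahead of the robot, y to its left, z up, the work surface at z = 0. Lengths are in m, angles in rad, forces in N, time in s.
With the tool pointing down it reaches from about 0.35 to 0.9 m from the base axis. Payload 7.2 kg.
Tool frame: the origin (TCP) lies between the finger pads; the fingertips stand ctrl.tcp_to_tips ahead of it and the grasp point (between the pads) lies 5 mm behind it (ctrl.tcp_to_tips is the distance from the TCP to the fingertips, in m); x points along the fingers, y is the direction in which the jaws open and shut, and the axes are right-handed (so a half turn about x gives the same grasp; the last joint's range is limited). The gripper opens to 88 mm and grips with 3 to 60 N. Pads are 20 mm wide; open, the fingers measure 115 mm over their backs; the gripper's body (75 mm by 178 mm) begins 61 mm behind the grasp point.
Start: joints at [-1.348, 0.411, -0.013, 1.596, 0.006, 1.134, -0.082], TCP at [0.179, 0.599, 0.237] pointing down, gripper open.
Joint ranges: [-2.95, 2.95], [-0.29, 1.99], [-1.47, 1.44], [0.14, 2.54], [-1.03, 4.17], [0.13, 1.85], [-2.86, 2.86]. Speed limits (rad/s): [2.39, 2.39, 3.01, 3.01, 3.14, 3.14, 3.14].

### API

Orientations are given as a unit quaternion [w, x, y, z].
In Python, from rig import state, eyes, ctrl gives the robot as it stands. The module is installed in compiled form; this text tells all that it offers.
- The arm moves only by the tool move_arm, never from a script. Its argument "targets" is one flat list of numbers, 4 for each row, row after row: the shift along the tool's x, y, z in m, then the turn about the tool's x in rad. In form: [tx, ty, tz, twist, tx, ty, tz, twist, ...]. A call has 1 to 5 rows; each row shifts and turns the commanded pose from where the row before left it, along the tool's axes as they then stand; what a row does not reach is not made up. A row lasts 1/12 s, in which the tool goes at most 41.7 mm and 7.16 degrees, less where a joint would pass 70% of its speed; a pose out of reach is approached as far as the arm can. A call is refused whole if a number of a shift passes 0.0417 or a number of a turn 0.125, either way. A call with a gripper value outside its range is refused whole. "gripper" is the opening in per cent of the stroke, from 0 (shut) to 100 (fully open), set as the call begins (left out, the last holds). The fingers move at their own pace and stop on an object; "squeeze" is the grip in N (left out, the last holds). Time passes only in rows, so rows that do not move let the fingers close. It gives the time, the measured TCP pose, the force and the opening at its end, in the units of the state.
- state(): the state, without advancing time (a new reading comes with each control period).
- eyes.snapshot(name): name is "side" or "top"; returns the picture (480x640x3 uint8, blue, green, red); there is no depth.
- eyes.camera_model(name): a dict with "mtx" (3x3 intrinsics, pixels), "T" (4x4, takes a point from camera to world coordinates). Camera axes: x right, y down, z forward; pixel columns grow to the right and rows downward; lengths in m; the calibration is good to about 2 mm. A picture is of the moment at which its call begins. camera_model takes no time and is no camera call.
- ctrl.finish_job(): hands the job in, once; it reports no verdict.
Trained networks look in the newest picture that a camera, given by its name, has taken for a name from the list of things; names that differ only in an ending like _2 or _b are one class to them, and where a whole thing is asked for, a point or a joint stands for the part that bears it (a point fixed in the world has none). Each returns a list of dicts, best first, with "p" (0 to 1); they miss things now and then, are a little off and sometimes report something else, mostly with a low value. They report only what shows in the picture. A call takes as long as a camera call. They do not tell look-alikes from the thing itself.
- eyes.recognise(camera, name): "xy" ([column, row] in pixels, amid what is visible of it).
- eyes.pinpoint(camera, name): "xy" ([column, row] in pixels: a listed point, or the origin of a listed thing).
The state is a dict: "time_s": time; "joints": joint angles; "dq": joint speeds; "effort": joint torques, N m; "position": TCP position; "ee_rot": TCP orientation; "contact_force": force on the tool from outside, world axes, zero at the start; "wrist_torque": the same for the moment, N m; "finger_gap": finger opening in m.
Only numpy, scipy, OpenCV 4.12 (cv2) and the standard library are available. Lean on these libraries where they do the work, as an engineer would, in place of code of your own. Each camera call takes 0.05 s, during which the arm holds its last target. There are 200 camera calls.

## Working session

There is one attempt and no reset: what is moved stays moved. The work goes in short steps, Python scripts to look and compute and a tool call to move; the robot and the scene stay as the last step left them, time stands still between calls to the robot, and variables do not carry over. Pictures are saved under pics/ and viewed, about 12 in all and at most 16, crops included, and the job is handed in when it is done.

Besides the shell and the picture viewer there is one more tool, called after "Request:" by a JSON object that holds its "api" and its "payload". move_arm: Moves the arm, as the interface text tells. Its arguments: {"type":"object","properties":{"targets":{"type":"array","items":{"type":"number"}},"gripper":{"type":"number"},"squeeze":{"type":"number"}},"required":["targets"]}

```bash
mkdir -p pics
cat > h.py <<'E'
import numpy as np, cv2
from rig import state, eyes, ctrl
def ray(cam,xy,z):
    m=eyes.camera_model(cam);K=np.array(m["mtx"]);T=np.array(m["T"])
    d=T[:3,:3]@np.linalg.solve(K,[xy[0],xy[1],1]);o=T[:3,3]
    return o+d*(z-o[2])/d[2]
def proj(cam,P):
    m=eyes.camera_model(cam);K=np.array(m["mtx"]);T=np.linalg.inv(np.array(m["T"]))
    p=K@(T[:3,:3]@np.array(P)+T[:3,3]);return p[:2]/p[2]
E
python3 - <<'E'
from h import *
s=state();print(s,ctrl.tcp_to_tips)
for c in("top","side"):
    im=eyes.snapshot(c);cv2.imwrite(f"pics/{c}0.png",im)
    m=eyes.camera_model(c);print(c,np.round(m["T"],3).tolist(),np.round(m["mtx"],1).tolist())
    for n in "tray_three tray_two round_coil square_coil gear core long_block short_block bearing screwdriver".split():
        r=eyes.pinpoint(c,n);print(n,[(round(q["p"],2),np.round(q["xy"]).tolist(),np.round(ray(c,q["xy"],0)[:2],3).tolist()) for q in r[:3]])
E
```

```text
{'time_s': 0.0, 'joints': array([-1.34818092,  0.41189669, -0.01268326,  1.59705955,  0.00558468,
        1.13428793, -0.0821883 ]), 'dq': array([-0.00025384, -0.00021045,  0.00121833, -0.00031993, -0.00187665,
        0.00044297,  0.00081849]), 'effort': array([ 5.13611703e-04, -5.87958956e+01,  6.42111842e-01, -2.91083944e+01,
       -5.37412602e-02,  1.84352364e-02,  1.65502875e-04]), 'position': array([0.17911897, 0.59827076, 0.23580486]), 'ee_rot': array([ 0.69960128,  0.10188582,  0.69968787, -0.10302528]), 'contact_force': array([ 0.56311075, -0.70072918, -0.63214358]), 'wrist_torque': array([-0.00031392, -0.00937877,  0.04950557]), 'finger_gap': 0.08771717442123107} 0.014
top [[-0.014, -0.997, 0.081, 0.405], [-1.0, 0.013, -0.014, -0.023], [0.013, -0.081, -0.997, 1.366], [0.0, 0.0, 0.0, 1.0]] [[622.6, 0.0, 316.6], [0.0, 622.6, 245.9], [0.0, 0.0, 1.0]]
tray_three [(0.93, [362.0, 269.0], [0.463, -0.141])]
tray_two [(0.81, [230.0, 283.0], [0.437, 0.148])]
round_coil [(0.83, [239.0, 173.0], [0.681, 0.128])]
square_coil [(0.85, [353.0, 181.0], [0.661, -0.125])]
gear [(0.94, [424.0,
[... 549 characters left out ...]
hree [(0.62, [351.0, 240.0], [0.473, -0.132])]
tray_two [(0.95, [330.0, 338.0], [0.44, 0.154]), (0.16, [351.0, 239.0], [0.474, -0.133])]
round_coil [(0.76, [226.0, 304.0], [0.669, 0.139])]
square_coil [(0.95, [279.0, 224.0], [0.653, -0.13])]
gear [(0.75, [315.0, 189.0], [0.614, -0.289]), (0.26, [254.0, 259.0], [0.664, -0.001])]
core [(0.94, [416.0, 194.0], [0.359, -0.353]), (0.66, [374.0, 179.0], [0.476, -0.381]), (0.65, [451.0, 194.0], [0.27, -0.384])]
long_block [(0.8, [253.0, 259.0], [0.667, 0.001]), (0.23, [211.0, 363.0], [0.635, 0.278])]
short_block [(0.69, [276.0, 452.0], [0.457, 0.4])]
bearing [(0.7, [215.0, 362.0], [0.629, 0.274])]
screwdriver [(0.66, [213.0, 263.0], [0.747, 0.041])]
```

View pictures.

View pics/top0.png

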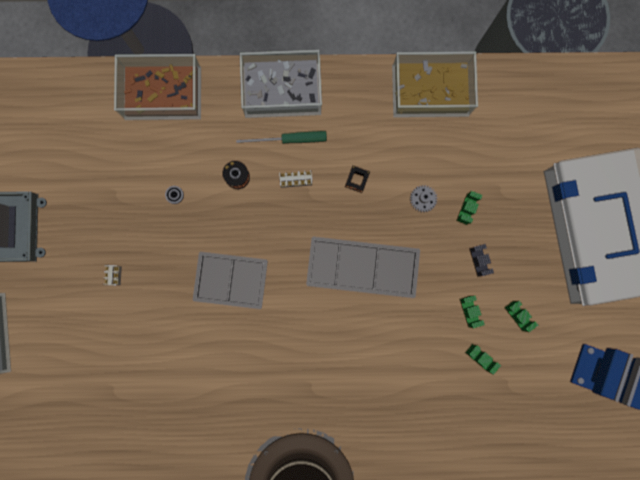

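View pics/side0.png

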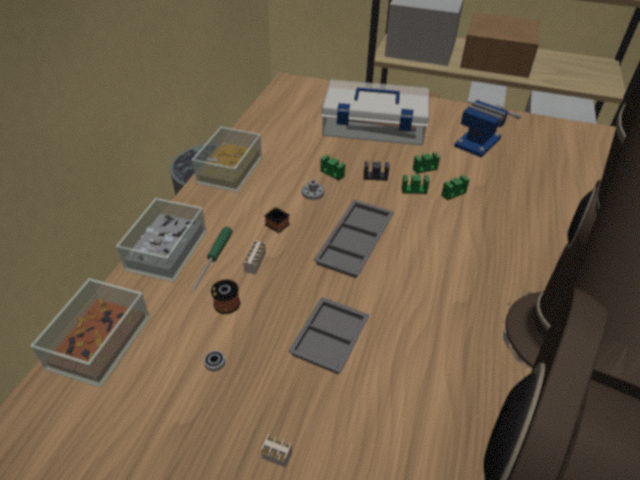

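The top view shows the dark (real) core at (482,261) among four green look-alikes. The round coil is at (236,174), the long block at (295,179), the square coil at (357,179) and the gear at (423,198). Tray_two is at (230,280). Tray_three is at (363,267), with its narrow compartment on the left (+y). The side view agrees. Next I fit the outlines.

```bash
cat > fit.py <<'E'
from h import *
from scipy.optimize import minimize
def box(lx,ly,h): return np.array([[a*lx/2,b*ly/2,c] for a in(-1,1) for b in(-1,1) for c in(0,h)])
def cyl(r,h0,h1): t=np.linspace(0,2*np.pi,32)[:-1]; return np.array([[r*np.cos(a),r*np.sin(a),z] for a in t for z in(h0,h1)])
M={"tray_three":[box(.098,.228,.018)],"tray_two":[box(.098,.140,.018)],"round_coil":[cyl(.028,0,.046)],"square_coil":[box(.042,.046,.033)],
"gear":[cyl(.029,0,.012),cyl(.012,.012,.036)],"core":[box(.066,.026,.044)],"long_block":[box(.07,.028,.034)]}
def outline(cam,n,p):
    c,s=np.cos(p[2]),np.sin(p[2]);out=[]
    for m in M[n]:
        P=m@np.array([[c,-s,0],[s,c,0],[0,0,1]]).T+[p[0],p[1],p[3] if len(p)>3 else 0]
        out.append(cv2.convexHull(np.float32([proj(cam,q) for q in P]))[:,0])
    return out
S=6
def sil(cam,n,p,o,shape):
    m=np.zeros(shape,np.uint8)
    for h in outline(cam,n,p): cv2.fillPoly(m,[np.int32(np.round(((h-o+.5)*S-.5)*16))],1,shift=4)
    return m
def fit(cam,im,n,p0,pad=9,yaws=(0,)):
    h=np.vstack(outline(cam,n,p0));lo=np.int32(h.min(0)-pad);hi=np.int32(h.max(0)+pad)
    lo=np.maximum(lo,0); c=cv2.resize(im[lo[1]:hi[1],lo[0]:hi[0]],None,fx=S,fy=S,interpolation=cv2.INTER_CUBIC)
    gc=np.full(c.shape[:2],cv2.GC_BGD,np.uint8);e=3*S
    gc[e:-e,e:-e]=cv2.GC_PR_BGD
    gc[cv2.dilate(sil(cam,n,p0,lo,gc.shape),np.ones((3*S,3*S)))>0]=cv2.GC_PR_FGD
    gc[cv2.erode(sil(cam,n,p0,lo,gc.shape),np.ones((7*S,7*S)))>0]=cv2.GC_FGD
    cv2.grabCut(c,gc,None,np.zeros((1,65)),np.zeros((1,65)),5,cv2.GC_INIT_WITH_MASK)
    m=((gc==1)|(gc==3)).astype(np.uint8)
    f=lambda q:-((sil(cam,n,q,lo,m.shape)&m).sum()/max(1,(sil(cam,n,q,lo,m.shape)|m).sum()))
    best=None
    for y in yaws:
        x0=np.array([p0[0],p0[1],y]);s=np.vstack([x0]+[x0+d for d in np.diag([.008,.008,.15])])
        r=minimize(f,x0,method="Nelder-Mead",options=dict(initial_simplex=s,xatol=2e-4,fatol=1e-4))
        if best is None or r.fun<best.fun: best=r
    cv2.drawContours(c,cv2.findContours(m,0,2)[0],-1,(0,255,255),1)
    for h in outline(cam,n,best.x): cv2.polylines(c,[np.int32((h-lo+.5)*S)],True,(0,0,255),1)
    return best.x,-best.fun,c
E
python3 - <<'E'
from fit import *
G={"tray_three":(.463,-.138,-.08),"tray_two":(.438,.15,-.08),"round_coil":(.675,.133,0),"square_coil":(.656,-.128,0),"gear":(.618,-.285,0),"core":(.48,-.39,0.1),"long_block":(.668,.003,1.5)}
tiles=[]
for n,g in G.items():
    for c in("top","side"):
        y={"core":(-.3,0,.3),"square_coil":(-.5,-.2,.2),"long_block":(1.3,1.7)}.get(n,(g[2],))
        x,i,t=fit(c,cv2.imread(f"pics/{c}0.png"),n,g,yaws=y);print(n,c,np.round(x,4),round(i,3))
        k=min(200/t.shape[1],150/t.shape[0]);u=np.zeros((150,200,3),np.uint8);t=cv2.resize(t,None,fx=k,fy=k,interpolation=cv2.INTER_AREA);u[:t.shape[0],:t.shape[1]]=t;tiles.append(u)
tiles+=[u*0]*2
cv2.imwrite("pics/fit.png",np.vstack([np.hstack(tiles[4*i:4*i+4]) for i in range(4)]))
from scipy.spatial.transform import Rotation as R
print(np.round(R.from_quat(np.roll(state()["ee_rot"],-1)).as_matrix(),3))
E
```

```text
tray_three top [ 0.4679 -0.1383 -0.1187] 0.88
tray_three side [ 0.4652 -0.1388 -0.1245] 0.945Traceback (most recent call last):
  File "<stdin>", line 7, in <module>
  File "fit.py", line 31, in fit
    r=minimize(f,x0,method="Nelder-Mead",options=dict(initial_simplex=s,xatol=2e-4,fatol=1e-4))
    res = _minimize_neldermead(fun, x0, args, callback, bounds=bounds,
                               **options)
    fxcc = func(xcc)
    fx = function(np.copy(x), *(wrapper_args + args))
  File "fit.py", line 27, in <lambda>
    f=lambda q:-((sil(cam,n,q,lo,m.shape)&m).sum()/max(1,(sil(cam,n,q,lo,m.shape)|m).sum()))
                  ~~~^^^^^^^^^^^^^^^^^^^^
  File "fit.py", line 16, in sil
    for h in outline(cam,n,p): cv2.fillPoly(m,[np.int32(np.round(((h-o+.5)*S-.5)*16))],1,shift=4)
             ~~~~~~~^^^^^^^^^
  File "fit.py", line 11, in outline
    out.append(cv2.convexHull(np.float32([proj(cam,q) for q in P]))[:,0])
                                          ~~~~^^^^^^^
  File "h.py", line 8, in proj
    m=eyes.camera_model(cam);K=np.array(m["mtx"]);T=np.linalg.inv(np.array(m["T"]))
ValueError: time passes only in moves, steps and waits
```

```bash
python3 - <<'E'
import re
s=open("h.py").read()
s=s.replace("def ray","import functools\n@functools.lru_cache\ndef cm(cam): return eyes.camera_model(cam)\ndef ray",1).replace("m=eyes.camera_model(cam)","m=cm(cam)")
open("h.py","w").write(s)
E
cat > run.py <<'E'
from fit import *
G={"tray_three":(.463,-.138,-.08),"tray_two":(.438,.15,-.08),"round_coil":(.675,.133,0),"square_coil":(.656,-.128,0),"gear":(.618,-.285,0),"core":(.48,-.39,0.1),"long_block":(.668,.003,1.5)}
tiles=[]
for n,g in G.items():
    for c in("top","side"):
        y={"core":(-.3,0,.3),"square_coil":(-.5,-.2,.2),"long_block":(1.3,1.7)}.get(n,(g[2],))
        x,i,t=fit(c,cv2.imread(f"pics/{c}0.png"),n,g,yaws=y);print(n,c,np.round(x,4),round(i,3))
        k=min(200/t.shape[1],150/t.shape[0]);u=np.zeros((150,200,3),np.uint8);t=cv2.resize(t,None,fx=k,fy=k,interpolation=cv2.INTER_AREA);u[:t.shape[0],:t.shape[1]]=t;tiles.append(u)
tiles+=[u*0]*2
cv2.imwrite("pics/fit.png",np.vstack([np.hstack(tiles[4*i:4*i+4]) for i in range(4)]))
from scipy.spatial.transform import Rotation as R
print(np.round(R.from_quat(np.roll(state()["ee_rot"],-1)).as_matrix(),3))
E
python3 run.py
```

```text
tray_three top [ 0.4679 -0.1383 -0.1187] 0.88
tray_three side [ 0.4652 -0.1388 -0.1245] 0.945
tray_two top [ 0.4418  0.1484 -0.16  ] 0.869
tray_two side [ 0.4407  0.1501 -0.1454] 0.931
round_coil top [0.6718 0.1321 0.1611] 0.976
round_coil side [0.6688 0.1372 0.0872] 0.958
square_coil top [ 0.6613 -0.1316 -0.3213] 0.853
square_coil side [ 0.6571 -0.1262 -0.2523] 0.914
gear top [ 0.6178 -0.2781 -0.0133] 0.961
gear side [ 0.6147 -0.2727  0.0615] 0.952
core top [ 0.479  -0.3969  0.2439] 0.881
core side [ 0.4756 -0.3886  0.2501] 0.936
long_block top [0.6619 0.0024 1.6022] 0.91
long_block side [0.6596 0.0087 1.6409] 0.923
[[-0.     0.287  0.958]
 [ 0.     0.958 -0.287]
 [-1.     0.    -0.   ]]
```

View pics/fit.png

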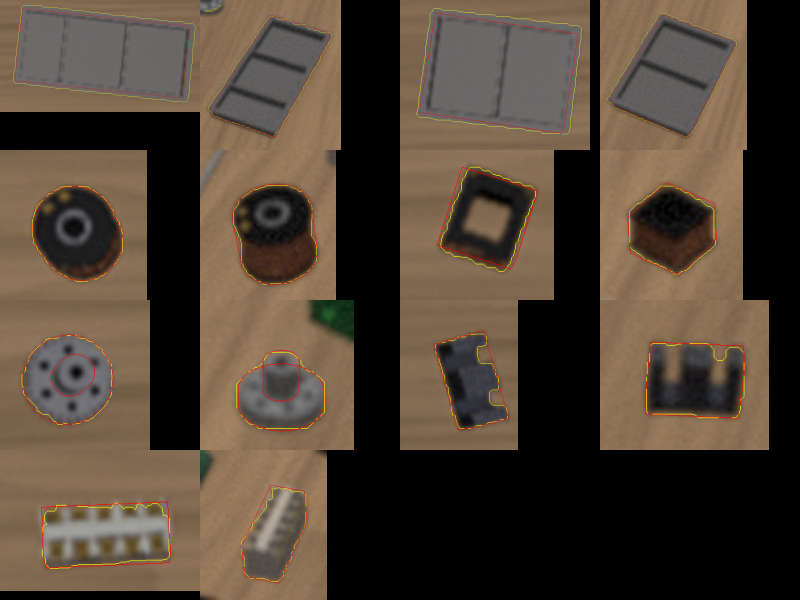

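The fits are good: the two views agree to about 5 mm and the average is better than that. I'll write a planner and then set out.

```bash
cat > plan.py <<'E'
import sys,json,numpy as np
from rig import state
from scipy.spatial.transform import Rotation as R
# usage: plan.py x y z a [x y z a ...]  (a = world angle of tool y; '-' keeps)
s=state();p=s["position"].copy();m=R.from_quat(np.roll(s["ee_rot"],-1)).as_matrix();a=np.arctan2(m[1,1],m[0,1])
print("t%.2f"%s["time_s"],np.round(p,4),"a%.3f"%a,"F",np.round(s["contact_force"],1),"gap%.4f"%s["finger_gap"],"down",np.round(m[:,0],3))
rows=[];v=sys.argv[1:]
for i in range(0,len(v),4):
    t=np.array([p[k] if v[i+k]=='-' else float(v[i+k]) for k in range(3)]);b=a if v[i+3]=='-' else float(v[i+3])
    d=(b-a+np.pi)%(2*np.pi)-np.pi
    n=max(int(np.ceil(np.linalg.norm(t-p)/.039)),int(np.ceil(abs(d)/.12)),1)
    for k in range(n,0,-1):
        w=(t-p)/k; y=np.array([np.cos(a),np.sin(a)]);z=np.array([np.sin(a),-np.cos(a)])
        r=np.round([-w[2],w[:2]@y,w[:2]@z,-d/k],4 if k==1 else 3)
        p+=np.r_[r[1]*y+r[2]*z,-r[0]];a-=r[3];d+=r[3];rows.append(r)
    rows.append(None)
c=[]
for r in rows:
    if r is not None:c.append(r)
    if c and (len(c)==5 or r is None): print(np.array(c).ravel().round(4).tolist());c=[]
E
python3 plan.py .67 .1347 .13 1.45 - - .034 -
```

```text
t1.10 [0.1792 0.5988 0.2367] a1.280 F [-0.7 -1.4 -0.2] gap0.0880 down [-0.  0. -1.]
[0.006, -0.017, 0.034, -0.009, 0.006, -0.017, 0.033, -0.009, 0.006, -0.017, 0.033, -0.009, 0.006, -0.018, 0.033, -0.01, 0.006, -0.018, 0.033, -0.009]
[0.006, -0.018, 0.033, -0.01, 0.006, -0.019, 0.032, -0.009, 0.006, -0.019, 0.032, -0.01, 0.006, -0.019, 0.032, -0.009, 0.006, -0.02, 0.032, -0.01]
[0.006, -0.02, 0.032, -0.009, 0.006, -0.02, 0.032, -0.01, 0.006, -0.021, 0.031, -0.009, 0.006, -0.021, 0.031, -0.01, 0.006, -0.021, 0.031, -0.009]
[0.006, -0.022, 0.031, -0.01, 0.005, -0.022, 0.031, -0.009, 0.0057, -0.0215, 0.0304, -0.01]
[0.032, 0.0, 0.0, -0.0, 0.032, 0.0, 0.0, -0.0, 0.032, 0.0, 0.0, -0.0]
```

Request:
{"api": "move_arm", "payload": {"targets": [0.006,-0.017,0.034,-0.009,0.006,-0.017,0.033,-0.009,0.006,-0.017,0.033,-0.009,0.006,-0.018,0.033,-0.01,0.006,-0.018,0.033,-0.009], "gripper": 90, "squeeze": 35}}

```text
time_s: 1.52
position: [0.3167, 0.469, 0.2065]
ee_rot: [0.702, 0.086, 0.702, -0.086]
contact_force: [1.0, -0.1, 0.4]
finger_gap: 0.0793
```

Request:
{"api": "move_arm", "payload": {"targets": [0.006,-0.018,0.033,-0.01,0.006,-0.019,0.032,-0.009,0.006,-0.019,0.032,-0.01,0.006,-0.019,0.032,-0.009,0.006,-0.02,0.032,-0.01]}}

```text
time_s: 1.93
position: [0.4525, 0.3404, 0.1767]
ee_rot: [0.704, 0.069, 0.704, -0.069]
contact_force: [0.9, 1.7, 0.4]
finger_gap: 0.079
```

Request:
{"api": "move_arm", "payload": {"targets": [0.006,-0.02,0.032,-0.009,0.006,-0.02,0.032,-0.01,0.006,-0.021,0.031,-0.009,0.006,-0.021,0.031,-0.01,0.006,-0.021,0.031,-0.009]}}

```text
time_s: 2.35
position: [0.5888, 0.211, 0.1465]
ee_rot: [0.705, 0.053, 0.705, -0.053]
contact_force: [-0.4, 1.2, -0.3]
finger_gap: 0.079
```

Request:
{"api": "move_arm", "payload": {"targets": [0.006,-0.022,0.031,-0.01,0.005,-0.022,0.031,-0.009,0.006,-0.021,0.03,-0.01,0,0,0,0]}}

```text
time_s: 2.68
position: [0.6738, 0.1263, 0.1282]
ee_rot: [0.706, 0.044, 0.705, -0.047]
contact_force: [-0.9, -1.6, 0.5]
finger_gap: 0.0792
```

```bash
python3 plan.py .67 .1347 .13 1.45 - - .034 -
python3 - <<'E'
from h import *
for c in("top","side"): cv2.imwrite(f"pics/{c}1.png",eyes.snapshot(c))
o=[]
for c in("top","side"):
    im=cv2.imread(f"pics/{c}1.png");u=np.int32(proj(c,[.67,.135,.05]));print(u)
    o.append(cv2.resize(im[max(0,u[1]-60):u[1]+60,max(0,u[0]-60):u[0]+60],(400,400)))
cv2.imwrite("pics/near1.png",np.hstack(o))
E
```

```text
t2.68 [0.6738 0.1263 0.1282] a1.442 F [-0.9 -1.6  0.5] gap0.0792 down [ 0.002 -0.005 -1.   ]
[-0.0018, 0.0078, -0.0048, -0.008]
[0.032, 0.0, 0.0, -0.0, 0.032, 0.0, 0.0, -0.0, 0.032, 0.0, 0.0, -0.0]
[233 173]
[223 286]
```

View pics/near1.png

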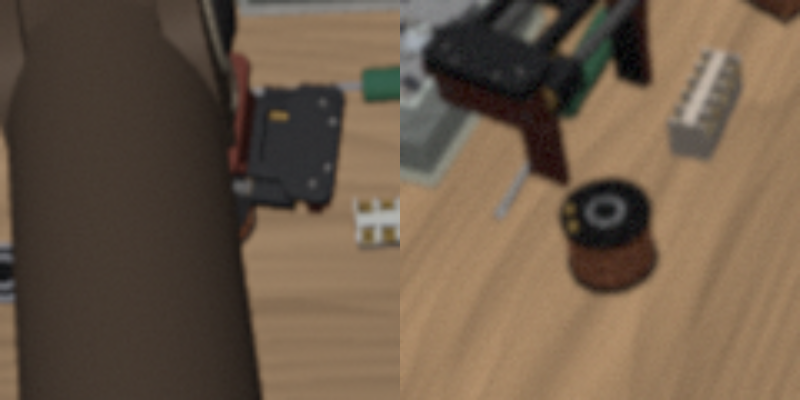

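```bash
python3 plan.py .67 .1347 .13 1.45 - - .034 -
```

```text
t2.78 [0.6701 0.1331 0.1288] a1.447 F [-0.1  0.3 -0.1] gap0.0792 down [-0.001 -0.001 -1.   ]
[-0.0012, 0.0015, -0.0003, -0.0035]
[0.032, 0.0, 0.0, -0.0, 0.032, 0.0, 0.0, -0.0, 0.032, 0.0, 0.0, -0.0]
```

The gripper settles over the coil in the side view, with the coil at about (605,215) in the crop under the jaws. Going down.

Request:
{"api": "move_arm", "payload": {"targets": [0.032,0.001,0,0,0.032,0,0,0,0.02,0,0,0,0.011,0,0,0,0,0,0,0]}}

```text
time_s: 3.2
position: [0.6674, 0.1378, 0.0322]
ee_rot: [0.704, 0.042, 0.707, -0.042]
contact_force: [-0.7, -0.2, -0.2]
finger_gap: 0.0791
```

Request:
{"api": "move_arm", "payload": {"targets": [0,0,0,0,0,0,0,0,0,0,0,0,0,0,0,0,0,0,0,0], "gripper": 40}}

```text
time_s: 3.62
position: [0.6707, 0.1358, 0.0364]
ee_rot: [0.707, 0.043, 0.705, -0.043]
contact_force: [-1.2, -2.5, 7.0]
finger_gap: 0.0555
```

```bash
python3 plan.py - - .13 - .458 -.208 .13 1.45 - - .037 -
```

```text
t3.62 [0.6707 0.1358 0.0364] a1.450 F [-1.2 -2.5  7. ] gap0.0555 down [ 0.002  0.    -1.   ]
[-0.031, 0.0, 0.0, -0.0, -0.031, 0.0, 0.0, -0.0, -0.0316, 0.0, 0.0, -0.0]
[-0.0, -0.033, -0.015, -0.0, -0.0, -0.033, -0.015, -0.0, -0.0, -0.033, -0.016, -0.0, -0.0, -0.033, -0.015, -0.0, -0.0, -0.034, -0.016, -0.0]
[-0.0, -0.033, -0.015, -0.0, -0.0, -0.034, -0.016, -0.0, -0.0, -0.033, -0.015, -0.0, -0.0, -0.034, -0.016, -0.0, -0.0, -0.033, -0.015, -0.0]
[-0.0, -0.034, -0.0156, -0.0004]
[0.031, 0.0, 0.0, -0.0, 0.031, 0.0, 0.0, -0.0, 0.031, 0.0, 0.0, -0.0]
```

Request:
{"api": "move_arm", "payload": {"targets": [-0.01,0,0,0,-0.025,0,0,0,-0.03,0,0,0,-0.02,0,0,0,-0.01,0,0,0]}}

```text
time_s: 4.03
position: [0.6709, 0.1367, 0.1332]
ee_rot: [0.707, 0.043, 0.705, -0.042]
contact_force: [0.8, 1.0, -3.9]
finger_gap: 0.0553
```

```bash
sed -i 's/\.039/.029/' plan.py; python3 plan.py .458 -.208 .13 1.45 - - .045 -;  python3 -c "
from h import *
cv2.imwrite('pics/side2.png',eyes.snapshot('side')[150:450,100:500])"
```

```text
t4.03 [0.6709 0.1367 0.1332] a1.450 F [ 0.8  1.  -3.9] gap0.0553 down [ 0.004  0.001 -1.   ]
[0.0, -0.026, -0.012, -0.0, 0.0, -0.026, -0.012, -0.0, 0.0, -0.026, -0.012, -0.0, 0.0, -0.026, -0.012, -0.0, 0.0, -0.026, -0.012, -0.0]
[0.0, -0.026, -0.012, -0.0, 0.0, -0.026, -0.012, -0.0, 0.0, -0.027, -0.012, -0.0, 0.001, -0.026, -0.012, -0.0, 0.0, -0.027, -0.012, -0.0]
[0.001, -0.026, -0.012, -0.0, 0.0, -0.027, -0.013, -0.0, 0.001, -0.026, -0.012, -0.0, 0.0002, -0.0268, -0.0128, -0.0]
[0.028, 0.0, 0.0, -0.0, 0.028, 0.0, 0.0, -0.0, 0.029, 0.0, 0.0, -0.0]
```

View pics/side2.png

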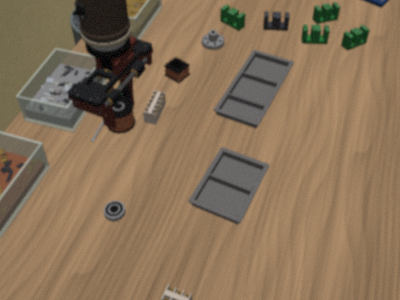

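The crop shows the coil in the jaws at (120,120), lifted clear, and the other parts undisturbed. Carrying it to the -y compartment.

Request:
{"api": "move_arm", "payload": {"targets": [0,-0.026,-0.012,0,0,-0.026,-0.012,0,0,-0.026,-0.012,0,0,-0.026,-0.012,0,0,-0.026,-0.012,0]}}

```text
time_s: 4.5
position: [0.5926, 0.0135, 0.1282]
ee_rot: [0.705, 0.042, 0.707, -0.043]
contact_force: [-0.0, -1.0, -4.0]
finger_gap: 0.0553
```

Request:
{"api": "move_arm", "payload": {"targets": [0,-0.026,-0.012,0,0,-0.026,-0.012,0,0,-0.027,-0.012,0,0.001,-0.026,-0.012,0,0,-0.027,-0.012,0]}}

```text
time_s: 4.92
position: [0.5172, -0.11, 0.1274]
ee_rot: [0.705, 0.043, 0.707, -0.042]
contact_force: [0.8, 0.5, -4.2]
finger_gap: 0.0557
```

Request:
{"api": "move_arm", "payload": {"targets": [0.001,-0.026,-0.012,0,0,-0.027,-0.013,0,0.001,-0.026,-0.012,0,0,-0.027,-0.013,0,0,0,0,0]}}

```text
time_s: 5.33
position: [0.4519, -0.2138, 0.1257]
ee_rot: [0.704, 0.044, 0.707, -0.046]
contact_force: [-0.7, -1.0, -4.4]
finger_gap: 0.0552
```

Request:
{"api": "move_arm", "payload": {"targets": [0.015,0,0,0,0.025,0,0,0,0.02,0,0,0,0.01,0,0,0,0,0,0,0]}}

```text
time_s: 5.75
position: [0.4547, -0.2076, 0.0541]
ee_rot: [0.704, 0.043, 0.708, -0.042]
contact_force: [-0.6, -0.3, -3.9]
finger_gap: 0.0556
```

```bash
python3 -c "
from h import *
cv2.imwrite('pics/side3.png',cv2.resize(eyes.snapshot('side')[120:320,240:500],(780,600)))"; python3 plan.py .458 -.208 .055 1.45 - - .037 -
```

```text
t5.80 [ 0.4556 -0.2081  0.0555] a1.450 F [ 0.4 -0.  -4.2] gap0.0557 down [-0.003  0.001 -1.   ]
[0.0005, 0.0004, 0.0023, 0.0]
[0.018, 0.0, 0.0, -0.0]
```

View pics/side3.png

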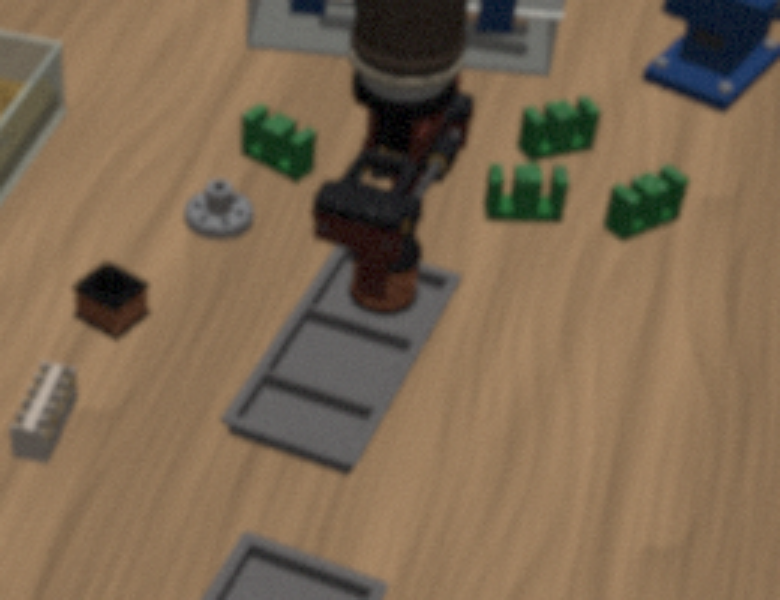

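The coil at (385,285) in the crop hangs over the -y compartment, clear of the walls. Lowering and releasing it.

Request:
{"api": "move_arm", "payload": {"targets": [0.01,0,0.001,0,0.004,0,0.001,0,0.003,0,0,0,0,0,0,0,0,0,0,0]}}

```text
time_s: 6.22
position: [0.4588, -0.2089, 0.0399]
ee_rot: [0.706, 0.043, 0.706, -0.043]
contact_force: [0.1, 0.8, -4.1]
finger_gap: 0.0553
```

```bash
python3 plan.py - - .037 -
```

```text
t6.22 [ 0.4588 -0.2089  0.0399] a1.450 F [ 0.1  0.8 -4.1] gap0.0553 down [ 0. -0. -1.]
[0.0029, 0.0, 0.0, -0.0]
```

Request:
{"api": "move_arm", "payload": {"targets": [0.0015,0,0,0,0.001,0,0,0,0,0,0,0,0,0,0,0]}}

```text
time_s: 6.55
position: [0.4589, -0.209, 0.0392]
ee_rot: [0.706, 0.043, 0.705, -0.043]
contact_force: [-7.0, 3.1, 20.9]
finger_gap: 0.0557
```

Request:
{"api": "move_arm", "payload": {"targets": [0,0,0,0,0,0,0,0,0,0,0,0,0,0,0,0], "gripper": 80}}

```text
time_s: 6.88
position: [0.4589, -0.2089, 0.0373]
ee_rot: [0.706, 0.043, 0.706, -0.043]
contact_force: [-0.1, 0.3, 0.3]
finger_gap: 0.0701
```

Request:
{"api": "move_arm", "payload": {"targets": [-0.01,0,0,0,-0.02,0,0,0,-0.03,0,0,0,-0.02,0,0,0,-0.012,0,0,0]}}

```text
time_s: 7.3
position: [0.4595, -0.2094, 0.1321]
ee_rot: [0.707, 0.043, 0.705, -0.043]
contact_force: [-0.2, 0.2, 0.1]
finger_gap: 0.0701
```

```bash
python3 plan.py .616 -.2755 .11 1.45 - - .0275 -
```

```text
t7.30 [ 0.4595 -0.2094  0.1321] a1.450 F [-0.2  0.2  0.1] gap0.0701 down [ 0.003 -0.001 -1.   ]
[0.004, -0.008, 0.027, -0.0, 0.004, -0.008, 0.027, -0.0, 0.004, -0.008, 0.027, -0.0, 0.003, -0.008, 0.027, -0.0, 0.004, -0.007, 0.028, -0.0]
[0.0031, -0.0077, 0.0273, -0.0004]
[0.027, 0.0, 0.0, -0.0, 0.028, 0.0, 0.0, -0.0, 0.0275, 0.0, 0.0, -0.0]
```

Request:
{"api": "move_arm", "payload": {"targets": [0.003,-0.008,0.027,0,0.003,-0.008,0.027,0,0.003,-0.008,0.027,0,0.003,-0.008,0.027,0,0.003,-0.007,0.028,0], "gripper": 65}}

```text
time_s: 7.72
position: [0.59, -0.2647, 0.1148]
ee_rot: [0.706, 0.043, 0.706, -0.043]
contact_force: [0.1, -0.9, 0.5]
finger_gap: 0.0573
```

Request:
{"api": "move_arm", "payload": {"targets": [0.003,-0.008,0.027,0,0,0,0,0,0,0,0,0,0,0,0,0]}}

```text
time_s: 8.05
position: [0.6138, -0.275, 0.1111]
ee_rot: [0.705, 0.043, 0.706, -0.043]
contact_force: [0.0, -0.4, 0.1]
finger_gap: 0.0571
```

```bash
cat > near.py <<'E'
import sys
from h import *
# near.py name x y z w : crops of both views round a point
x=[float(v) for v in sys.argv[2:5]];w=int(sys.argv[5]);o=[]
for c in("top","side"):
    im=eyes.snapshot(c);cv2.imwrite(f"pics/{c}_{sys.argv[1]}.png",im);u=np.int32(proj(c,x));a=max(0,u[1]-w);b=max(0,u[0]-w)
    o.append(cv2.resize(im[a:a+2*w,b:b+2*w],(400,400),interpolation=cv2.INTER_CUBIC))
cv2.imwrite(f"pics/{sys.argv[1]}.png",np.hstack(o))
E
python3 near.py gearpre .55 -.25 .05 75; python3 plan.py .616 -.2755 .11 1.45 - - .0275 -
```

```text
t8.15 [ 0.6138 -0.2749  0.1116] a1.450 F [-0.2  1.3  0.4] gap0.0570 down [-0.  0. -1.]
[0.0016, -0.0003, 0.0023, -0.0003]
[0.027, 0.0, 0.0, -0.0, 0.028, 0.0, 0.0, -0.0, 0.0275, 0.0, 0.0, -0.0]
```

View pics/gearpre.png

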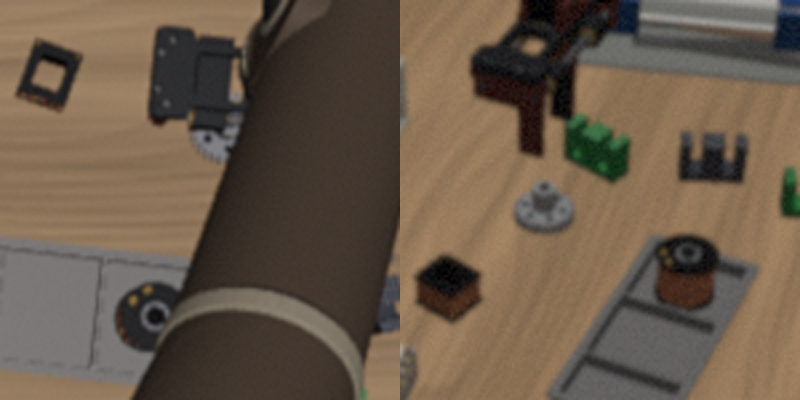

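The coil stands upright inside the -y compartment, at (685,270) in the right crop, and the gear hub is under the jaws. Descending on the gear.

Request:
{"api": "move_arm", "payload": {"targets": [0.02,0,0.002,0,0.025,0,0,0,0.02,0,0,0,0.01,0,0,0,0.005,0,0,0]}}

```text
time_s: 8.57
position: [0.6155, -0.2748, 0.03]
ee_rot: [0.705, 0.043, 0.707, -0.042]
contact_force: [-0.4, -0.6, 0.2]
finger_gap: 0.057
```

Request:
{"api": "move_arm", "payload": {"targets": [0.002,0,0,0,0,0,0,0,0,0,0,0]}}

```text
time_s: 8.82
position: [0.6174, -0.2757, 0.0304]
ee_rot: [0.706, 0.043, 0.705, -0.043]
contact_force: [0.9, 0.1, 0.4]
finger_gap: 0.0572
```

Request:
{"api": "move_arm", "payload": {"targets": [0,0,0,0,0,0,0,0,0,0,0,0,0,0,0,0,0,0,0,0], "gripper": 5}}

```text
time_s: 9.23
position: [0.6169, -0.2754, 0.0293]
ee_rot: [0.706, 0.043, 0.706, -0.043]
contact_force: [0.1, -0.2, -0.5]
finger_gap: 0.0272
```

```bash
python3 plan.py - - .12 - .468 -.1247 .12 1.45
```

```text
t9.23 [ 0.6169 -0.2754  0.0293] a1.450 F [ 0.1 -0.2 -0.5] gap0.0272 down [ 0. -0. -1.]
[-0.023, 0.0, 0.0, -0.0, -0.023, 0.0, 0.0, -0.0, -0.022, 0.0, 0.0, -0.0, -0.0227, 0.0, 0.0, -0.0]
[0.0, 0.016, -0.021, 0.0, 0.0, 0.017, -0.021, 0.0, 0.0, 0.016, -0.021, 0.0, 0.0, 0.017, -0.021, 0.0, 0.0, 0.016, -0.02, 0.0]
[0.0, 0.017, -0.021, 0.0, 0.0, 0.016, -0.02, 0.0, 0.0, 0.0167, -0.021, 0.0]
```

Request:
{"api": "move_arm", "payload": {"targets": [0,0,0,0,0,0,0,0,0,0,0,0,0,0,0,0]}}

```text
time_s: 9.57
position: [0.6168, -0.2756, 0.0293]
ee_rot: [0.706, 0.043, 0.706, -0.043]
contact_force: [-1.0, -1.0, 2.2]
finger_gap: 0.0232
```

Request:
{"api": "move_arm", "payload": {"targets": [-0.01,0,0,0,-0.025,0,0,0,-0.03,0,0,0,-0.02,0,0,0,-0.005,0,0,0]}}

```text
time_s: 9.98
position: [0.6185, -0.2761, 0.1233]
ee_rot: [0.708, 0.042, 0.704, -0.043]
contact_force: [0.5, -1.4, -2.6]
finger_gap: 0.0234
```

Request:
{"api": "move_arm", "payload": {"targets": [0,0.016,-0.021,0,0,0.017,-0.021,0,0,0.016,-0.021,0,0,0.017,-0.021,0,0,0.016,-0.02,0]}}

```text
time_s: 10.4
position: [0.5215, -0.1801, 0.1181]
ee_rot: [0.705, 0.043, 0.707, -0.042]
contact_force: [1.0, 0.5, -1.1]
finger_gap: 0.0232
```

Request:
{"api": "move_arm", "payload": {"targets": [0,0.017,-0.021,0,0,0.016,-0.02,0,0,0.0167,-0.021,0,0,0,0,0,0,0,0,0]}}

```text
time_s: 10.82
position: [0.4668, -0.1234, 0.1188]
ee_rot: [0.705, 0.042, 0.706, -0.042]
contact_force: [1.5, -0.5, -2.0]
finger_gap: 0.0233
```

```bash
python3 near.py gearcar .468 -.1247 .05 60; python3 plan.py .468 -.1247 .05 1.45 - - .032 -
```

```text
t10.92 [ 0.4683 -0.1249  0.1191] a1.450 F [ 0.   0.3 -2.9] gap0.0233 down [ 0. -0. -1.]
[0.023, 0.0, -0.0, 0.0, 0.023, 0.0, -0.0, 0.0, 0.0231, 0.0002, -0.0003, 0.0001]
[0.018, 0.0, 0.0, -0.0]
```

View pics/gearcar.png

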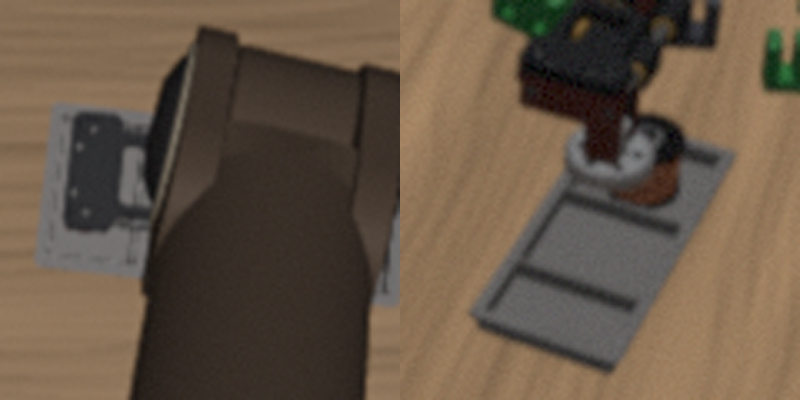

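The gear is held level in the jaws, at (605,150) in the right crop, with the tray unmoved. Lowering it into the middle compartment.

Request:
{"api": "move_arm", "payload": {"targets": [0.015,0,0,0,0.025,0,0,0,0.025,0,0,0,0.013,0,0,0,0.005,0,0,0]}}

```text
time_s: 11.33
position: [0.4671, -0.1253, 0.0338]
ee_rot: [0.705, 0.043, 0.707, -0.043]
contact_force: [-0.3, 0.0, -2.0]
finger_gap: 0.0231
```

Request:
{"api": "move_arm", "payload": {"targets": [0.002,0,0,0,0.001,0,0,0,0.001,0,0,0,0,0,0,0]}}

```text
time_s: 11.67
position: [0.4686, -0.1249, 0.0328]
ee_rot: [0.706, 0.043, 0.705, -0.043]
contact_force: [0.0, -0.1, -1.8]
finger_gap: 0.0234
```

Request:
{"api": "move_arm", "payload": {"targets": [0.001,0,0,0,0,0,0,0,0,0,0,0]}}

```text
time_s: 11.92
position: [0.4687, -0.1248, 0.0322]
ee_rot: [0.707, 0.043, 0.705, -0.043]
contact_force: [-1.9, 0.1, 7.1]
finger_gap: 0.0233
```

Request:
{"api": "move_arm", "payload": {"targets": [0,0,0,0,0,0,0,0,0,0,0,0,0,0,0,0], "gripper": 45}}

```text
time_s: 12.25
position: [0.468, -0.1246, 0.0312]
ee_rot: [0.706, 0.043, 0.706, -0.043]
contact_force: [-0.1, 0.1, -0.4]
finger_gap: 0.0394
```

Request:
{"api": "move_arm", "payload": {"targets": [-0.01,0,0,0,-0.02,0,0,0,-0.03,0,0,0,-0.025,0,0,0,-0.01,0,0,0]}}

```text
time_s: 12.67
position: [0.4693, -0.1251, 0.1297]
ee_rot: [0.707, 0.043, 0.704, -0.043]
contact_force: [1.0, 0.3, 0.5]
finger_gap: 0.0397
```

```bash
python3 plan.py .661 .0055 .11 .05
```

```text
t12.67 [ 0.4693 -0.1251  0.1297] a1.450 F [1.  0.3 0.5] gap0.0397 down [ 0.004 -0.001 -1.   ]
[0.002, 0.013, 0.015, 0.117, 0.002, 0.014, 0.013, 0.117, 0.002, 0.016, 0.011, 0.117, 0.002, 0.017, 0.009, 0.117, 0.001, 0.018, 0.007, 0.116]
[0.002, 0.019, 0.005, 0.117, 0.001, 0.019, 0.003, 0.116, 0.002, 0.019, 0.001, 0.117, 0.001, 0.019, -0.002, 0.116, 0.002, 0.019, -0.004, 0.117]
[0.001, 0.018, -0.006, 0.116, 0.0017, 0.0183, -0.0074, 0.1166]
```

Request:
{"api": "move_arm", "payload": {"targets": [0.002,0.013,0.015,0.117,0.002,0.014,0.013,0.117,0.002,0.016,0.011,0.117,0.002,0.017,0.009,0.117,0.001,0.018,0.007,0.116], "gripper": 64}}

```text
time_s: 13.08
position: [0.5481, -0.0691, 0.1171]
ee_rot: [0.663, 0.246, 0.663, -0.246]
contact_force: [-0.6, 1.0, 0.3]
finger_gap: 0.0561
```

Request:
{"api": "move_arm", "payload": {"targets": [0.002,0.019,0.005,0.117,0.001,0.019,0.003,0.116,0.002,0.019,0.001,0.117,0.001,0.019,-0.002,0.116,0.002,0.019,-0.004,0.117]}}

```text
time_s: 13.5
position: [0.6277, -0.0144, 0.1091]
ee_rot: [0.564, 0.426, 0.564, -0.426]
contact_force: [0.1, -0.1, -1.6]
finger_gap: 0.0559
```

Request:
{"api": "move_arm", "payload": {"targets": [0.001,0.018,-0.006,0.116,0.002,0.018,-0.007,0.117,0,0,0,0,0,0,0,0]}}

```text
time_s: 13.83
position: [0.6593, 0.0066, 0.1054]
ee_rot: [0.513, 0.486, 0.513, -0.487]
contact_force: [-1.1, 0.0, -0.5]
finger_gap: 0.0562
```

```bash
python3 near.py lbpre .56 -.06 .05 75; python3 plan.py .661 .0055 .11 .05 - - .032 -
```

```text
t13.93 [0.6585 0.0049 0.1059] a0.051 F [-0.1  0.2  0.9] gap0.0562 down [-0.001 -0.001 -1.   ]
[-0.0041, 0.0025, -0.0004, 0.0015]
[0.026, 0.0, 0.0, -0.0, 0.026, 0.0, 0.0, -0.0, 0.026, 0.0, 0.0, -0.0]
```

View pics/lbpre.png

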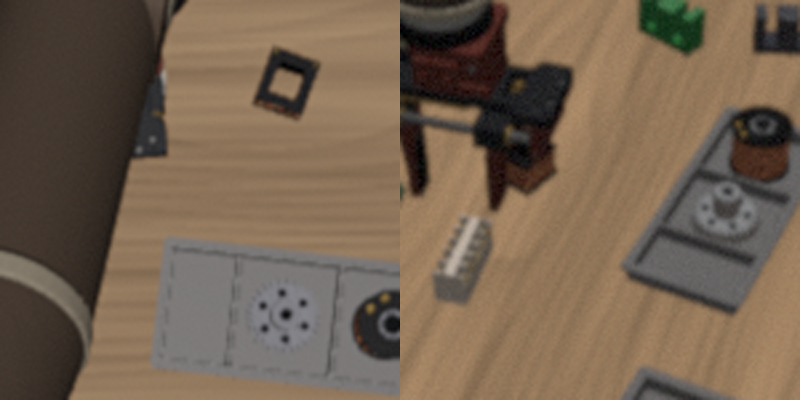

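The gear lies flat in the middle compartment, at (285,315) in the left crop, with the coil beside it. The jaws straddle the long block. Descending.

Request:
{"api": "move_arm", "payload": {"targets": [0.02,0.002,0,0,0.025,0,0,0,0.02,0,0,0,0.007,0,0,0,0,0,0,0]}}

```text
time_s: 14.35
position: [0.6596, 0.0048, 0.0326]
ee_rot: [0.511, 0.487, 0.513, -0.488]
contact_force: [-0.8, -0.1, -0.3]
finger_gap: 0.0562
```

Request:
{"api": "move_arm", "payload": {"targets": [0.001,0,0,0,0,0,0,0,0,0,0,0,0,0,0,0,0,0,0,0], "gripper": 10, "squeeze": 25}}

```text
time_s: 14.77
position: [0.6618, 0.0057, 0.0341]
ee_rot: [0.513, 0.488, 0.512, -0.487]
contact_force: [-0.1, 0.3, 3.3]
finger_gap: 0.0279
```

Request:
{"api": "move_arm", "payload": {"targets": [0,0,0,0,0,0,0,0,0,0,0,0]}}

```text
time_s: 15.02
position: [0.6619, 0.0058, 0.0341]
ee_rot: [0.513, 0.488, 0.512, -0.487]
contact_force: [-2.1, -0.4, 6.3]
finger_gap: 0.0283
```

```bash
python3 plan.py - - .12 - .4767 -.0552 .12 1.449
```

```text
t15.02 [0.6619 0.0058 0.0341] a0.050 F [-2.1 -0.4  6.3] gap0.0283 down [ 0.001  0.    -1.   ]
[-0.029, 0.0, 0.0, -0.0, -0.028, 0.0, 0.0, -0.0, -0.0289, 0.0, 0.0, -0.0]
[0.0, -0.016, 0.004, -0.117, 0.0, -0.016, 0.002, -0.117, 0.0, -0.016, 0.001, -0.116, 0.0, -0.016, -0.001, -0.117, 0.0, -0.016, -0.003, -0.116]
[0.0, -0.015, -0.005, -0.117, 0.0, -0.015, -0.007, -0.116, 0.0, -0.014, -0.009, -0.117, 0.0, -0.013, -0.01, -0.116, 0.0, -0.012, -0.011, -0.117]
[0.0, -0.01, -0.013, -0.116, 0.0, -0.0083, -0.0136, -0.1168]
```

Request:
{"api": "move_arm", "payload": {"targets": [-0.01,0,0,0,-0.025,0,0,0,-0.03,0,0,0,-0.018,0,0,0,-0.003,0,0,0]}}

```text
time_s: 15.43
position: [0.6634, 0.0054, 0.1235]
ee_rot: [0.514, 0.489, 0.511, -0.486]
contact_force: [0.6, -0.2, -0.2]
finger_gap: 0.0279
```

Request:
{"api": "move_arm", "payload": {"targets": [0,-0.016,0.004,-0.117,0,-0.016,0.002,-0.117,0,-0.016,0.001,-0.116,0,-0.016,-0.001,-0.117,0,-0.016,-0.003,-0.116]}}

```text
time_s: 15.85
position: [0.5832, -0.0198, 0.1184]
ee_rot: [0.631, 0.317, 0.632, -0.318]
contact_force: [0.1, 0.8, -1.5]
finger_gap: 0.0277
```

Request:
{"api": "move_arm", "payload": {"targets": [0,-0.015,-0.005,-0.117,0,-0.015,-0.007,-0.116,0,-0.014,-0.009,-0.117,0,-0.013,-0.01,-0.116,0,-0.012,-0.011,-0.117]}}

```text
time_s: 16.27
position: [0.5056, -0.0456, 0.1186]
ee_rot: [0.696, 0.123, 0.697, -0.123]
contact_force: [-0.6, -0.1, 0.1]
finger_gap: 0.0282
```

Request:
{"api": "move_arm", "payload": {"targets": [0,-0.01,-0.013,-0.116,0,-0.008,-0.014,-0.117,0,0,0,0,0,0,0,0,0,0,0,0]}}

```text
time_s: 16.68
position: [0.4766, -0.0546, 0.1191]
ee_rot: [0.706, 0.044, 0.705, -0.044]
contact_force: [0.1, 0.2, -0.4]
finger_gap: 0.0277
```

```bash
python3 near.py lbcar .4767 -.0552 .05 60; python3 plan.py .4767 -.0552 .06 1.449 - - .037 -
python3 - <<'E'
from fit import *
M["tray_two"]=[box(.098,.140,.018)]
for n,g in {"tray_three":(.4665,-.1386,-.122)}.items(): 
  x,i,t=fit("side",cv2.imread("pics/side_lbpre.png"),n,g,yaws=(-.12,));print(x,i)
E
```

```text
t16.78 [ 0.4767 -0.0544  0.119 ] a1.448 F [-0.3  0.2 -0.6] gap0.0282 down [ 0.  0. -1.]
[0.02, -0.0, 0.0, -0.0, 0.02, -0.0, 0.0, -0.001, 0.019, -0.0008, 0.0001, -0.0004]
[0.023, 0.0, 0.0, -0.0]
[ 0.4653283  -0.13835204 -0.13975363] 0.9406819128857514
```

View pics/lbcar.png

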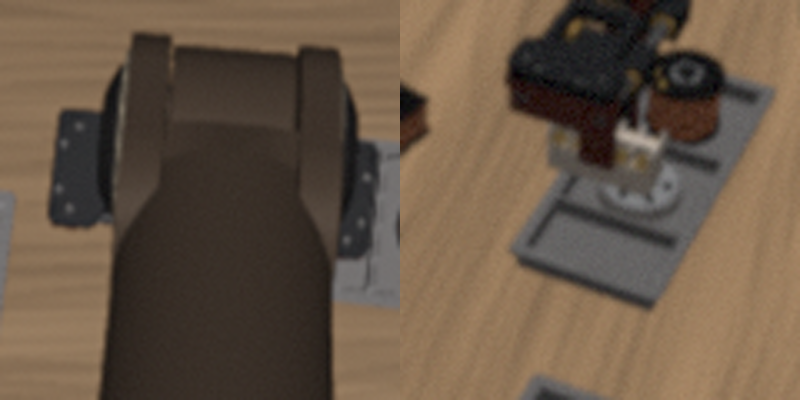

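The block at (610,160) in the right crop is level and in line with the narrow compartment, and the tray has not moved. Lowering.

Request:
{"api": "move_arm", "payload": {"targets": [0.02,-0.001,0,0,0.025,0,0,0,0.02,0,0,0,0.01,0,0,0,0.003,0,0,0]}}

```text
time_s: 17.2
position: [0.4751, -0.0555, 0.0394]
ee_rot: [0.705, 0.043, 0.707, -0.043]
contact_force: [-1.5, -0.7, -1.2]
finger_gap: 0.0279
```

Request:
{"api": "move_arm", "payload": {"targets": [0.002,0,0,0,0.001,0,0,0,0,0,0,0,0,0,0,0]}}

```text
time_s: 17.53
position: [0.4764, -0.0558, 0.039]
ee_rot: [0.706, 0.043, 0.705, -0.043]
contact_force: [0.2, 0.3, -1.2]
finger_gap: 0.0278
```

```bash
python3 plan.py - - .037 -
```

```text
t17.53 [ 0.4764 -0.0558  0.039 ] a1.449 F [ 0.2  0.3 -1.2] gap0.0278 down [ 0.002  0.    -1.   ]
[0.002, 0.0, 0.0, -0.0]
```

Request:
{"api": "move_arm", "payload": {"targets": [0.001,0,0,0,0.001,0,0,0,0,0,0,0,0,0,0,0]}}

```text
time_s: 17.87
position: [0.4763, -0.0558, 0.037]
ee_rot: [0.706, 0.043, 0.705, -0.043]
contact_force: [-1.7, -0.1, 6.7]
finger_gap: 0.0277
```

Request:
{"api": "move_arm", "payload": {"targets": [0,0,0,0,0,0,0,0,0,0,0,0,0,0,0,0], "gripper": 50}}

```text
time_s: 18.2
position: [0.4757, -0.0558, 0.0361]
ee_rot: [0.706, 0.043, 0.706, -0.043]
contact_force: [-0.6, -0.4, -0.3]
finger_gap: 0.0441
```

Request:
{"api": "move_arm", "payload": {"targets": [-0.01,0,0,0,-0.02,0,0,0,-0.03,0,0,0,-0.02,0,0,0,-0.005,0,0,0]}}

```text
time_s: 18.62
position: [0.4775, -0.0561, 0.1248]
ee_rot: [0.708, 0.043, 0.704, -0.043]
contact_force: [0.3, 1.2, 0.5]
finger_gap: 0.044
```

```bash
python3 plan.py .659 -.129 .11 1.29
```

```text
t18.62 [ 0.4775 -0.0561  0.1248] a1.449 F [0.3 1.2 0.5] gap0.0440 down [ 0.005  0.    -1.   ]
[0.002, -0.007, 0.027, 0.023, 0.002, -0.007, 0.027, 0.023, 0.002, -0.006, 0.027, 0.023, 0.002, -0.005, 0.028, 0.022, 0.002, -0.005, 0.028, 0.023]
[0.002, -0.004, 0.027, 0.022, 0.0028, -0.0032, 0.0278, 0.0226]
```

Request:
{"api": "move_arm", "payload": {"targets": [0.002,-0.007,0.027,0.023,0.002,-0.007,0.027,0.023,0.002,-0.006,0.027,0.023,0.002,-0.005,0.028,0.022,0.002,-0.005,0.028,0.023], "gripper": 82}}

```text
time_s: 19.03
position: [0.6068, -0.1086, 0.1109]
ee_rot: [0.702, 0.083, 0.702, -0.083]
contact_force: [0.4, 0.1, -0.8]
finger_gap: 0.0713
```

Request:
{"api": "move_arm", "payload": {"targets": [0.002,-0.004,0.027,0.022,0.002,-0.003,0.028,0.023,0,0,0,0,0,0,0,0,0,0,0,0]}}

```text
time_s: 19.45
position: [0.6564, -0.1282, 0.1065]
ee_rot: [0.699, 0.099, 0.701, -0.099]
contact_force: [0.3, 0.2, 0.1]
finger_gap: 0.0725
```

```bash
python3 near.py sqpre .57 -.1 .05 75; python3 plan.py .659 -.129 .11 1.29 - - .033 -
```

```text
t19.55 [ 0.6564 -0.128   0.1072] a1.291 F [0.4 0.5 0.5] gap0.0716 down [-0.001  0.001 -1.   ]
[-0.0028, -0.0003, 0.0028, 0.0006]
[0.026, 0.0, 0.0, -0.0, 0.025, 0.0, 0.0, -0.0, 0.026, 0.0, 0.0, -0.0]
```

View pics/sqpre.png

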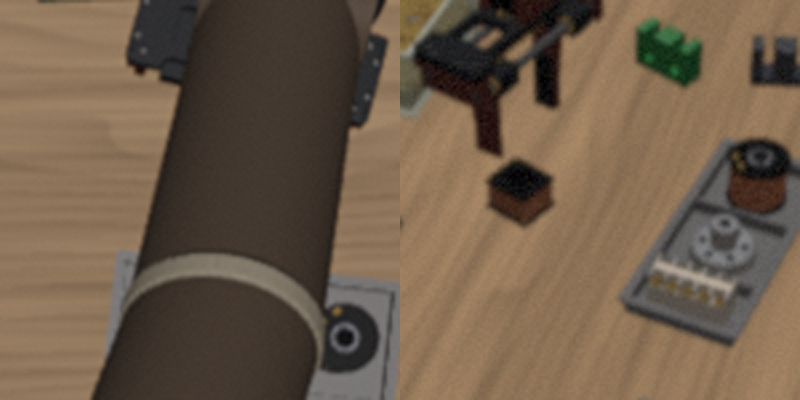

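The block sits in the narrow compartment at (690,280) in the right crop, so tray three is full. The jaws are over the square coil. Descending.

Request:
{"api": "move_arm", "payload": {"targets": [0.02,0,0.003,0,0.025,0,0,0,0.02,0,0,0,0.007,0,0,0,0,0,0,0]}}

```text
time_s: 19.97
position: [0.6586, -0.1287, 0.0336]
ee_rot: [0.699, 0.099, 0.701, -0.099]
contact_force: [0.3, 0.3, 0.5]
finger_gap: 0.0721
```

Request:
{"api": "move_arm", "payload": {"targets": [0.002,0,0,0,0.001,0,0,0,0,0,0,0,0,0,0,0,0,0,0,0], "gripper": 35, "squeeze": 30}}

```text
time_s: 20.38
position: [0.6609, -0.1296, 0.0331]
ee_rot: [0.701, 0.099, 0.7, -0.099]
contact_force: [0.6, -0.3, 3.8]
finger_gap: 0.0425
```

Request:
{"api": "move_arm", "payload": {"targets": [0,0,0,0,0,0,0,0,0,0,0,0]}}

```text
time_s: 20.63
position: [0.6609, -0.1296, 0.033]
ee_rot: [0.701, 0.099, 0.7, -0.099]
contact_force: [-0.8, -0.2, 6.0]
finger_gap: 0.0423
```

```bash
python3 plan.py - - .12 - .4461 .1826 .12 1.421
```

```text
t20.63 [ 0.6609 -0.1296  0.033 ] a1.290 F [-0.8 -0.2  6. ] gap0.0423 down [ 0.001 -0.    -1.   ]
[-0.029, 0.0, 0.0, -0.0, -0.029, 0.0, 0.0, -0.0, -0.029, 0.0, 0.0, -0.0]
[0.0, 0.017, -0.021, -0.009, 0.0, 0.017, -0.021, -0.009, 0.0, 0.018, -0.021, -0.009, 0.0, 0.018, -0.02, -0.009, 0.0, 0.018, -0.02, -0.01]
[0.0, 0.018, -0.02, -0.009, 0.0, 0.018, -0.02, -0.01, 0.0, 0.019, -0.02, -0.009, 0.0, 0.019, -0.02, -0.01, 0.0, 0.019, -0.019, -0.009]
[0.0, 0.019, -0.019, -0.01, 0.0, 0.019, -0.019, -0.009, 0.0, 0.019, -0.019, -0.01, 0.0, 0.0195, -0.0187, -0.009]
```

Request:
{"api": "move_arm", "payload": {"targets": [-0.01,0,0,0,-0.025,0,0,0,-0.03,0,0,0,-0.018,0,0,0,-0.004,0,0,0]}}

```text
time_s: 21.05
position: [0.6622, -0.1299, 0.1233]
ee_rot: [0.702, 0.099, 0.698, -0.099]
contact_force: [0.4, -0.5, -1.0]
finger_gap: 0.0423
```

Request:
{"api": "move_arm", "payload": {"targets": [0,0.017,-0.021,-0.009,0,0.017,-0.021,-0.009,0,0.018,-0.021,-0.009,0,0.018,-0.02,-0.009,0,0.018,-0.02,-0.01]}}

```text
time_s: 21.47
position: [0.5822, -0.0165, 0.1182]
ee_rot: [0.702, 0.083, 0.703, -0.083]
contact_force: [-0.5, 0.5, -1.7]
finger_gap: 0.0423
```

Request:
{"api": "move_arm", "payload": {"targets": [0,0.018,-0.02,-0.009,0,0.018,-0.02,-0.01,0,0.019,-0.02,-0.009,0,0.019,-0.02,-0.01,0,0.019,-0.019,-0.009]}}

```text
time_s: 21.88
position: [0.5053, 0.0954, 0.1184]
ee_rot: [0.703, 0.066, 0.705, -0.066]
contact_force: [-0.5, 0.2, -0.7]
finger_gap: 0.0421
```

Request:
{"api": "move_arm", "payload": {"targets": [0,0.019,-0.019,-0.01,0,0.019,-0.019,-0.009,0,0.019,-0.019,-0.01,0,0.0195,-0.0187,-0.009,0,0,0,0]}}

```text
time_s: 22.3
position: [0.4419, 0.1872, 0.1184]
ee_rot: [0.704, 0.051, 0.706, -0.05]
contact_force: [0.0, 0.4, -1.2]
finger_gap: 0.0424
```

```bash
python3 near.py sqcar .4461 .1826 .05 75; python3 plan.py .4461 .1826 .06 1.421 - - .036 -
```

```text
t22.40 [0.4446 0.1835 0.1186] a1.424 F [-0.1 -0.5 -1.6] gap0.0425 down [-0.001 -0.    -1.   ]
[0.02, -0.0, 0.001, 0.001, 0.019, -0.0, 0.0, 0.001, 0.0196, -0.0007, 0.0006, 0.0007]
[0.024, 0.0, 0.0, -0.0]
```

View pics/sqcar.png

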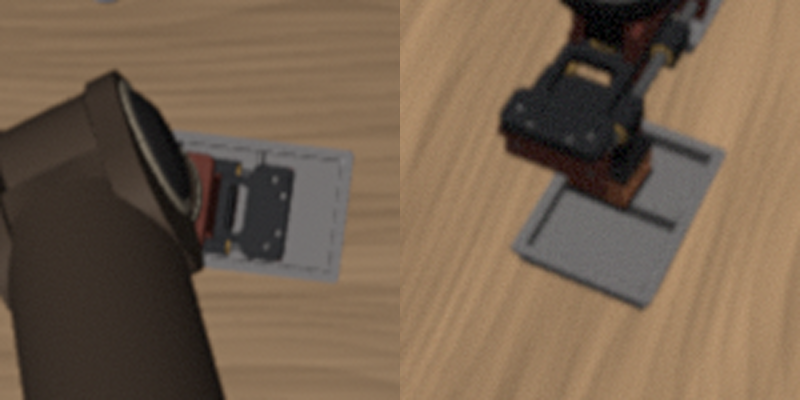

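The coil, held at about (620,180) in the right crop, is in place over the +y compartment of tray two. Lowering.

Request:
{"api": "move_arm", "payload": {"targets": [0.02,-0.001,0.001,0,0.025,0,0,0,0.02,0,0,0,0.01,0,0,0,0.003,0,0,0]}}

```text
time_s: 22.82
position: [0.4458, 0.1801, 0.0393]
ee_rot: [0.704, 0.053, 0.706, -0.054]
contact_force: [0.7, 0.6, -1.3]
finger_gap: 0.0424
```

Request:
{"api": "move_arm", "payload": {"targets": [0.002,0,0,0,0.001,0,0,0,0,0,0,0,0,0,0,0]}}

```text
time_s: 23.15
position: [0.4471, 0.1819, 0.039]
ee_rot: [0.706, 0.053, 0.705, -0.053]
contact_force: [-0.2, 1.2, -1.5]
finger_gap: 0.0421
```

Request:
{"api": "move_arm", "payload": {"targets": [0.001,0,0,0,0.001,0,0,0,0,0,0,0,0,0,0,0]}}

```text
time_s: 23.48
position: [0.4465, 0.1818, 0.0363]
ee_rot: [0.705, 0.053, 0.705, -0.053]
contact_force: [0.0, -0.3, -1.3]
finger_gap: 0.0422
```

Request:
{"api": "move_arm", "payload": {"targets": [0.001,0,0,0,0,0,0,0,0,0,0,0]}}

```text
time_s: 23.73
position: [0.4465, 0.1818, 0.0359]
ee_rot: [0.705, 0.053, 0.705, -0.053]
contact_force: [-3.6, -1.7, 10.5]
finger_gap: 0.0423
```

Request:
{"api": "move_arm", "payload": {"targets": [0,0,0,0,0,0,0,0,0,0,0,0,0,0,0,0], "gripper": 66}}

```text
time_s: 24.07
position: [0.4465, 0.1818, 0.0351]
ee_rot: [0.705, 0.053, 0.705, -0.053]
contact_force: [-0.1, -0.4, 0.3]
finger_gap: 0.0578
```

Request:
{"api": "move_arm", "payload": {"targets": [-0.01,0,0,0,-0.02,0,0,0,-0.03,0,0,0,-0.025,0,0,0,-0.01,0,0,0]}}

```text
time_s: 24.48
position: [0.4478, 0.1822, 0.1338]
ee_rot: [0.706, 0.054, 0.704, -0.052]
contact_force: [-0.5, -0.2, -1.2]
finger_gap: 0.0578
```

```bash
python3 plan.py .477 -.393 .13 1.818
```

```text
t24.48 [0.4478 0.1822 0.1338] a1.421 F [-0.5 -0.2 -1.2] gap0.0578 down [ 0.004  0.002 -1.   ]
[0.0, -0.028, 0.006, -0.02, 0.0, -0.028, 0.005, -0.02, 0.0, -0.028, 0.005, -0.02, 0.0, -0.029, 0.004, -0.02, 0.0, -0.029, 0.003, -0.02]
[0.0, -0.029, 0.003, -0.02, 0.0, -0.029, 0.002, -0.02, 0.0, -0.029, 0.002, -0.02, 0.0, -0.029, 0.001, -0.02, 0.0, -0.029, 0.001, -0.02]
[0.0, -0.029, 0.0, -0.02, 0.0, -0.029, -0.001, -0.02, 0.0, -0.029, -0.001, -0.02, 0.001, -0.028, -0.002, -0.02, 0.0, -0.029, -0.002, -0.02]
[0.001, -0.028, -0.003, -0.019, 0.0, -0.028, -0.003, -0.02, 0.001, -0.028, -0.004, -0.019, 0.0, -0.029, -0.004, -0.02, 0.0008, -0.0281, -0.0054, -0.0194]
```

Request:
{"api": "move_arm", "payload": {"targets": [0,-0.028,0.006,-0.02,0,-0.028,0.005,-0.02,0,-0.028,0.005,-0.02,0,-0.029,0.004,-0.02,0,-0.029,0.003,-0.02]}}

```text
time_s: 24.9
position: [0.4536, 0.0367, 0.1304]
ee_rot: [0.707, 0.017, 0.707, -0.017]
contact_force: [0.0, -0.8, -1.0]
finger_gap: 0.0581
```

Request:
{"api": "move_arm", "payload": {"targets": [0,-0.029,0.003,-0.02,0,-0.029,0.002,-0.02,0,-0.029,0.002,-0.02,0,-0.029,0.001,-0.02,0,-0.029,0.001,-0.02]}}

```text
time_s: 25.32
position: [0.461, -0.1085, 0.1303]
ee_rot: [0.707, -0.018, 0.707, 0.018]
contact_force: [0.4, 0.5, 0.7]
finger_gap: 0.058
```

Request:
{"api": "move_arm", "payload": {"targets": [0,-0.029,0,-0.02,0,-0.029,-0.001,-0.02,0,-0.029,-0.001,-0.02,0.001,-0.028,-0.002,-0.02,0,-0.029,-0.002,-0.02]}}

```text
time_s: 25.73
position: [0.4679, -0.2523, 0.1291]
ee_rot: [0.705, -0.053, 0.705, 0.054]
contact_force: [0.6, 0.2, -0.8]
finger_gap: 0.0581
```

Request:
{"api": "move_arm", "payload": {"targets": [0.001,-0.028,-0.003,-0.019,0,-0.028,-0.003,-0.02,0.001,-0.028,-0.004,-0.019,0,-0.029,-0.004,-0.02,0.001,-0.028,-0.005,-0.019]}}

```text
time_s: 26.15
position: [0.4761, -0.3946, 0.1262]
ee_rot: [0.702, -0.087, 0.702, 0.088]
contact_force: [1.0, 0.2, 0.3]
finger_gap: 0.0582
```

Request:
{"api": "move_arm", "payload": {"targets": [0,0,0,0,0,0,0,0,0,0,0,0]}}

```text
time_s: 26.4
position: [0.476, -0.3924, 0.1258]
ee_rot: [0.702, -0.087, 0.702, 0.088]
contact_force: [0.2, 0.1, -0.7]
finger_gap: 0.0583
```

```bash
python3 near.py corepre .47 -.3 .03 75; python3 plan.py .477 -.393 .09 1.818 - - .034 -
```

```text
t26.50 [ 0.4765 -0.3917  0.126 ] a1.819 F [-1.   0.1  0.3] gap0.0580 down [-0.     0.001 -1.   ]
[0.018, -0.001, 0.0, 0.001, 0.018, -0.0004, 0.0002, 0.0004]
[0.028, 0.0, 0.0, -0.0, 0.028, 0.0, 0.0, -0.0]
```

View pics/corepre.png

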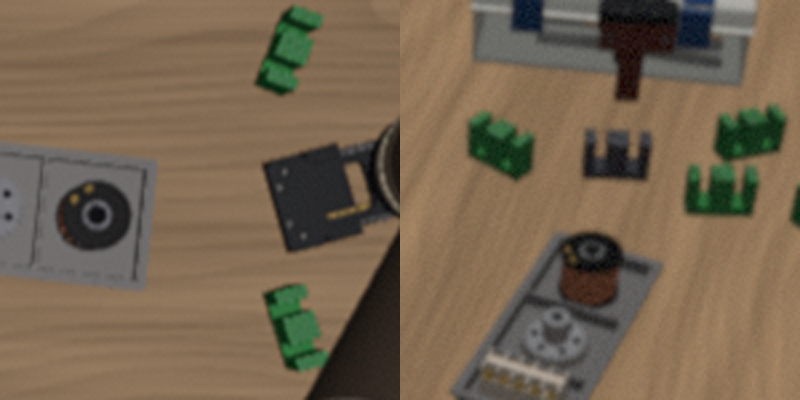

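Finger and middle leg line up in the side view ((628,90) against (618,145)), and the four green look-alikes are clear. Descending on the dark core.

Request:
{"api": "move_arm", "payload": {"targets": [0.02,-0.001,0,0,0.028,0,0,0,0.025,0,0,0,0.014,0,0,0,0.004,0,0,0]}}

```text
time_s: 26.92
position: [0.4757, -0.3916, 0.0326]
ee_rot: [0.701, -0.087, 0.703, 0.089]
contact_force: [0.2, -0.0, 0.3]
finger_gap: 0.0581
```

Request:
{"api": "move_arm", "payload": {"targets": [0.002,0,0,0,0,0,0,0,0,0,0,0,0,0,0,0,0,0,0,0], "gripper": 8, "squeeze": 45}}

```text
time_s: 27.33
position: [0.4771, -0.3946, 0.0342]
ee_rot: [0.702, -0.088, 0.701, 0.087]
contact_force: [1.7, -4.0, 1.7]
finger_gap: 0.0278
```

Request:
{"api": "move_arm", "payload": {"targets": [0,0,0,0,0,0,0,0,0,0,0,0,0,0,0,0]}}

```text
time_s: 27.67
position: [0.4771, -0.3948, 0.0342]
ee_rot: [0.702, -0.088, 0.701, 0.087]
contact_force: [-1.2, 0.1, 6.5]
finger_gap: 0.0259
```

```bash
python3 plan.py - - .13 -  .4359 .1154 .13 1.421
```

```text
t27.67 [ 0.4771 -0.3948  0.0342] a1.818 F [-1.2  0.1  6.5] gap0.0259 down [ 0.002 -0.001 -1.   ]
[-0.024, 0.0, 0.0, -0.0, -0.024, 0.0, 0.0, -0.0, -0.024, 0.0, 0.0, -0.0, -0.0238, 0.0, 0.0, -0.0]
[-0.0, 0.028, 0.005, 0.022, -0.0, 0.028, 0.004, 0.022, -0.0, 0.028, 0.003, 0.022, -0.0, 0.028, 0.003, 0.022, -0.0, 0.028, 0.002, 0.022]
[-0.0, 0.028, 0.002, 0.022, -0.0, 0.029, 0.001, 0.022, -0.0, 0.029, 0.0, 0.022, -0.0, 0.028, -0.0, 0.022, -0.0, 0.029, -0.001, 0.022]
[-0.0, 0.028, -0.002, 0.022, -0.0, 0.028, -0.002, 0.022, -0.0, 0.028, -0.003, 0.022, -0.0, 0.028, -0.003, 0.022, -0.0, 0.029, -0.004, 0.022]
[-0.0, 0.028, -0.005, 0.022, -0.0, 0.028, -0.005, 0.022, -0.0, 0.0285, -0.0057, 0.0228]
```

Request:
{"api": "move_arm", "payload": {"targets": [-0.01,0,0,0,-0.025,0,0,0,-0.03,0,0,0,-0.025,0,0,0,-0.008,0,0,0]}}

```text
time_s: 28.08
position: [0.4775, -0.3953, 0.135]
ee_rot: [0.703, -0.088, 0.701, 0.086]
contact_force: [0.2, -0.5, -4.1]
finger_gap: 0.0259
```

Request:
{"api": "move_arm", "payload": {"targets": [0,0.028,0.005,0.022,0,0.028,0.004,0.022,0,0.028,0.003,0.022,0,0.028,0.003,0.022,0,0.028,0.002,0.022]}}

```text
time_s: 28.5
position: [0.4638, -0.2519, 0.1303]
ee_rot: [0.705, -0.048, 0.706, 0.048]
contact_force: [-0.3, 0.6, -3.8]
finger_gap: 0.0258
```

Request:
{"api": "move_arm", "payload": {"targets": [0,0.028,0.002,0.022,0,0.029,0.001,0.022,0,0.029,0,0.022,0,0.028,0,0.022,0,0.029,-0.001,0.022]}}

```text
time_s: 28.92
position: [0.4524, -0.1096, 0.1305]
ee_rot: [0.707, -0.009, 0.708, 0.009]
contact_force: [0.9, 0.6, -2.8]
finger_gap: 0.026
```

Request:
{"api": "move_arm", "payload": {"targets": [0,0.028,-0.002,0.022,0,0.028,-0.002,0.022,0,0.028,-0.003,0.022,0,0.028,-0.003,0.022,0,0.029,-0.004,0.022]}}

```text
time_s: 29.33
position: [0.4409, 0.0314, 0.1306]
ee_rot: [0.706, 0.03, 0.707, -0.03]
contact_force: [1.0, 0.1, -4.3]
finger_gap: 0.0255
```

Request:
{"api": "move_arm", "payload": {"targets": [0,0.028,-0.005,0.022,0,0.028,-0.005,0.022,0,0.0285,-0.0057,0.0228,0,0,0,0,0,0,0,0]}}

```text
time_s: 29.75
position: [0.4342, 0.1174, 0.1305]
ee_rot: [0.705, 0.051, 0.706, -0.052]
contact_force: [-0.2, 0.3, -3.9]
finger_gap: 0.0256
```

```bash
python3 near.py corecar .4359 .1154 .05 75; python3 plan.py .4359 .1154 .06 1.421 - - .037 -
```

```text
t29.85 [0.4346 0.1152 0.1306] a1.421 F [ 0.2 -0.4 -3.2] gap0.0254 down [-0.001 -0.001 -1.   ]
[0.024, 0.0, 0.0, 0.0, 0.023, 0.0, 0.001, 0.0, 0.0236, 0.0004, 0.0002, 0.0003]
[0.023, 0.0, 0.0, -0.0]
```

View pics/corecar.png

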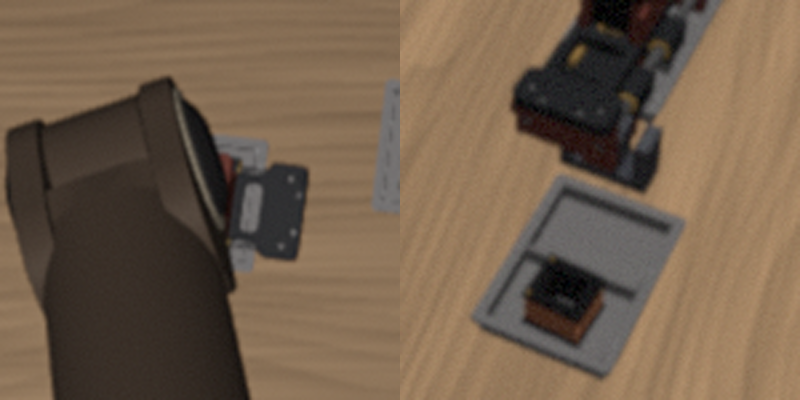

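The square coil is flat in the +y compartment, at (565,300) in the right crop. The core is held level at (620,165). Lowering it.

Request:
{"api": "move_arm", "payload": {"targets": [0.02,0,0.001,0,0.028,0,0,0,0.025,0,0,0,0.013,0,0,0,0.004,0,0,0]}}

```text
time_s: 30.27
position: [0.4347, 0.1138, 0.039]
ee_rot: [0.704, 0.053, 0.706, -0.054]
contact_force: [0.8, -0.3, -3.3]
finger_gap: 0.0258
```

Request:
{"api": "move_arm", "payload": {"targets": [0.001,0,0,0,0.001,0,0,0,0,0,0,0,0,0,0,0]}}

```text
time_s: 30.6
position: [0.4369, 0.1158, 0.04]
ee_rot: [0.706, 0.053, 0.705, -0.053]
contact_force: [-0.6, -0.4, -4.0]
finger_gap: 0.0255
```

Request:
{"api": "move_arm", "payload": {"targets": [0.001,0,0,0,0.001,0,0,0,0,0,0,0,0,0,0,0]}}

```text
time_s: 30.93
position: [0.4362, 0.1159, 0.0373]
ee_rot: [0.705, 0.053, 0.705, -0.053]
contact_force: [0.6, 0.3, -3.4]
finger_gap: 0.026
```

Request:
{"api": "move_arm", "payload": {"targets": [0.001,0,0,0,0,0,0,0,0,0,0,0]}}

```text
time_s: 31.18
position: [0.4362, 0.1159, 0.0371]
ee_rot: [0.705, 0.053, 0.705, -0.053]
contact_force: [-5.1, -0.8, 13.2]
finger_gap: 0.0257
```

Request:
{"api": "move_arm", "payload": {"targets": [0,0,0,0,0,0,0,0,0,0,0,0,0,0,0,0], "gripper": 48}}

```text
time_s: 31.52
position: [0.4364, 0.1159, 0.0362]
ee_rot: [0.705, 0.053, 0.705, -0.053]
contact_force: [-0.1, -0.7, 0.2]
finger_gap: 0.0417
```

Request:
{"api": "move_arm", "payload": {"targets": [-0.01,0,0,0,-0.02,0,0,0,-0.03,0,0,0,-0.035,0,0,0,-0.035,0,0,0]}}

```text
time_s: 31.93
position: [0.4356, 0.1154, 0.1679]
ee_rot: [0.705, 0.053, 0.705, -0.053]
contact_force: [0.9, 1.0, -0.2]
finger_gap: 0.0425
```

```bash
python3 plan.py .25 .45 .24 1.421
```

```text
t31.93 [0.4356 0.1154 0.1679] a1.421 F [ 0.9  1.  -0.2] gap0.0425 down [-0.001 -0.001 -1.   ]
[-0.005, 0.022, -0.017, -0.0, -0.005, 0.022, -0.017, -0.0, -0.005, 0.022, -0.017, -0.0, -0.005, 0.022, -0.017, -0.0, -0.005, 0.022, -0.017, -0.0]
[-0.005, 0.021, -0.016, -0.0, -0.005, 0.022, -0.017, -0.0, -0.005, 0.021, -0.016, -0.0, -0.005, 0.022, -0.017, -0.0, -0.005, 0.021, -0.016, -0.0]
[-0.006, 0.022, -0.017, -0.0, -0.005, 0.021, -0.016, -0.0, -0.006, 0.022, -0.017, -0.0, -0.0051, 0.0211, -0.0164, -0.0001]
```

Moving aside so both cameras see the trays.

Request:
{"api": "move_arm", "payload": {"targets": [-0.005,0.022,-0.017,0,-0.005,0.022,-0.017,0,-0.005,0.022,-0.017,0,-0.005,0.022,-0.017,0,-0.005,0.022,-0.017,0]}}

```text
time_s: 32.35
position: [0.3677, 0.2381, 0.1923]
ee_rot: [0.705, 0.053, 0.705, -0.053]
contact_force: [0.4, -0.1, -0.5]
finger_gap: 0.0424
```

Request:
{"api": "move_arm", "payload": {"targets": [-0.005,0.021,-0.016,0,-0.005,0.022,-0.017,0,-0.005,0.021,-0.016,0,-0.005,0.022,-0.017,0,-0.005,0.021,-0.016,0]}}

```text
time_s: 32.77
position: [0.3024, 0.3562, 0.2172]
ee_rot: [0.705, 0.053, 0.705, -0.053]
contact_force: [0.3, 0.2, 1.3]
finger_gap: 0.0421
```

Request:
{"api": "move_arm", "payload": {"targets": [-0.006,0.022,-0.017,0,-0.005,0.021,-0.016,0,-0.006,0.022,-0.017,0,0,0,0,0,0,0,0,0]}}

```text
time_s: 33.18
position: [0.2627, 0.428, 0.2338]
ee_rot: [0.705, 0.052, 0.705, -0.052]
contact_force: [1.3, -0.3, 0.0]
finger_gap: 0.0418
```

Run:
```python
from h import *
t=eyes.snapshot("top");s=eyes.snapshot("side")
cv2.imwrite("pics/end.png",np.vstack([cv2.resize(t[120:320,180:500],(480,300)),cv2.resize(s[170:390,250:500],(480,422),interpolation=cv2.INTER_CUBIC)[:300]]))
cv2.imwrite("pics/end_t.png",cv2.resize(t[210:320,180:440],(780,330),interpolation=cv2.INTER_CUBIC))
cv2.imwrite("pics/end_s.png",cv2.resize(s[120:470,180:480],(514,600),interpolation=cv2.INTER_CUBIC))
```

```text
(no output)
```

View pics/end_t.png

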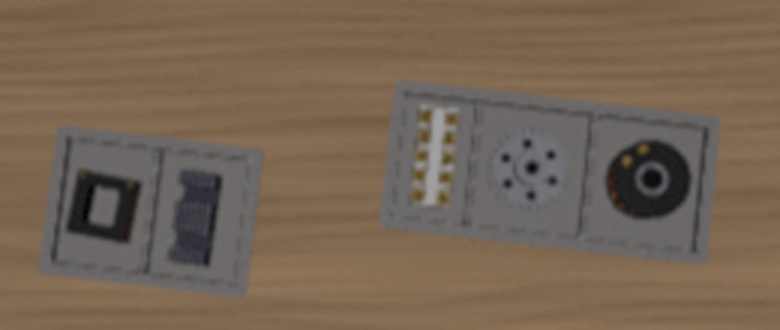

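View pics/end_s.png

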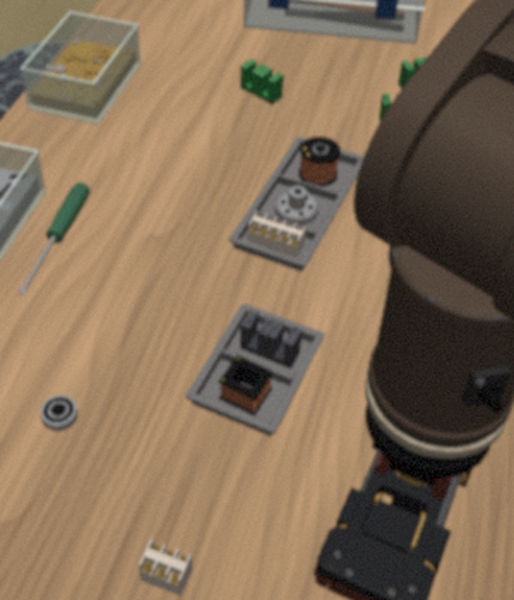

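Both views show all five parts flat inside their own compartments. The short block, bearing, screwdriver and green look-alikes are where they were. Handing in.

```bash
python3 -c "
from rig import ctrl
print(ctrl.finish_job())"
```

```text
the job is handed in; nothing more can be done
None
```

Both kits are made up and the job is handed in, at about 33 s of the 112 s allowed.

- **Three-compartment tray:** the round coil is in the -y wide compartment, the gear in the middle and the long terminal block in the narrow one.
- **Two-compartment tray:** the square coil is in the +y compartment and the dark E-core in the -y one.

**Last checks:** after moving the arm clear, the top and side pictures showed all five parts upright and flat, one in each compartment, and both trays in place. The short block, bearing and screwdriver were where they had been, and so were the green look-alikes in view. The arm hid part of the look-alike group in the last side picture. Forces stayed under about 25 N in every reading I took.

**What disagreed:**
- The two cameras differed by about 5 mm on most parts, so I used the average.
- The square coil turned out to be a quarter turn from my fit, with the jaws closing on 42 mm instead of 46 mm. It fits its compartment either way.

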